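# Return the broad pattern plate to the rack

### The arm

A 6-joint arm with a two-finger parallel gripper is mounted at the origin on the work surface. World frame = base frame: x ahead of the robot, y to its left, z up, the work surface at z = 0. Lengths are in mm, angles in rad, forces in N, time in s.
With the tool pointing down it reaches from about 275 to 1000 mm from the base axis. Payload 8.4 kg.
Tool frame: the origin (TCP) lies between the finger pads; the fingertips stand r.nose_length ahead of it and the grasp point (between the pads) lies 8 mm behind it (r.nose_length is the distance from the TCP to the fingertips, in mm); y points along the fingers, x is the direction in which the jaws open and shut, and the axes are right-handed (so a half turn about y gives the same grasp; the last joint's range is limited). The gripper opens to 85 mm and grips with 20 to 120 N. Pads are 22 mm wide; open, the fingers measure 114 mm over their backs; the gripper's body (76 mm by 85 mm) begins 54 mm behind the grasp point. The pads swing forward as they close: fully open they stand 13 mm farther back than shut.
Start: joints at [-1.284, 0.353, 1.633, -0, 1.155, -0.002], TCP at [178, -599.119, 242.281] pointing down, gripper open.
Joint ranges: [-2.63, 2.63], [-0.92, 2.1], [0.06, 2.66], [-1.3, 4.44], [0, 2.69], [-3.02, 3.02]. Speed limits (rad/s): [2.22, 2.22, 2.79, 3.14, 3.14, 3.14].

### API

Orientations are given as [roll, pitch, yaw] about the fixed x, y, z axes, in that order (R = Rz(yaw) Ry(pitch) Rx(roll)).
In Python, from rig import r, cams, order gives the robot as it stands. The module is installed in compiled form; this text tells all that it offers.
- The arm moves only by the shell command python3 -m crank 'ROWS' [FORCE]. ROWS is JSON, a list of rows, each a list of 7 numbers: the turn, a rotation vector about the tool's x, y, z in degrees, then the shift along the tool's x, y, z in cm, then the opening, from -1 (shut) to 1 (fully open). A call has exactly 10 rows; each row shifts and turns the pose as measured when the row begins, along the tool's axes as they then stand; what a row does not reach is not made up. A row lasts 1/12 s, in which the tool goes at most 41.7 mm and 7.16 degrees, less where a joint would pass 70% of its speed; a pose out of reach is approached as far as the arm can. A call with a gripper value outside its range is refused whole. The fingers move at their own pace and stop on an object; FORCE is the grip in N (left out, the last holds). Time passes only in rows, so rows that do not move let the fingers close, or fill a call up. It gives the time, the measured TCP pose, the force and the opening at its end, in the units of the state.
- r.sense(): the state, without advancing time (a new reading comes with each control period).
- cams.grab_frame(name): name is "scene" or "side" or "wrist"; returns the picture (384x512x3 uint8, blue, green, red); there is no depth.
- cams.camera_info(name): a dict with "intrinsics" (3x3 intrinsics, pixels), "view" (4x4, takes a point from world to camera coordinates); the wrist camera has in their place "hand_eye" (4x4, takes a point from camera to tool coordinates, whose origin is the TCP and whose axes are the tool frame's). Camera axes: x right, y up, looking along -z (the intrinsics and any distortion apply to the point x, -y, -z); pixel columns grow to the right and rows downward; lengths in mm; the calibration is good to about 2 mm. A picture is of the moment at which its call begins: read the wrist's pose just before it. camera_info takes no time and is no camera call.
- order.sign_off(): hands the job in, once; it reports no verdict.
The state is a dict: "clock": time; "qpos": joint angles; "qvel": joint speeds; "joint_efforts": joint torques, N m; "eef_pos": TCP position; "tcp_rot": TCP orientation; "contact_force": force on the tool from outside, world axes, zero at the start; "wrist_torque": the same for the moment, N m; "opening": opening from 0.0 (shut) to 1.0 (fully open).
Only numpy, scipy, OpenCV 4.12 (cv2) and the standard library are available. Lean on these libraries where they do the work, as an engineer would, in place of code of your own. Each camera call takes 0.05 s, during which the arm holds its last target.

### The job

In the brace workshop, take the broad pattern plate out of the two-slot bench stand and put it away in the five-slot rack: lower it into the only free slot (the one with the small steel tab at its end), between the plates already there, until it stands fully home on the slot's floor, and let go. Leave the narrow plate standing where it is in the bench stand.

Things in the scene. Friction and masses are not known exactly. Their poses are not given: they have to be found in the camera images.
- broad_mid (a point): Centre of the broad white plastic pattern plate, half-way up (70 mm above its foot). 90 mm wide (x), 140 tall (z, up), 7 thick (y), 0.1 to 0.2 kg; upright in one slot of the wooden bench stand (slots 100 mm apart, 9 wide, 38 deep): lift straight up 40 mm or more to clear. Wooden grip lath across the top, flush with the upper edge: 60 long, 35 tall, 17 mm thick; its middle is 52 mm above this point.
- narrow_mid (a point): Centre, half-way up, of the narrow plate in the stand's other slot: same material, height, thickness and lath height as the broad one, but only 50 mm wide with a 40 mm lath. Its top is 150 mm above the table. To be left there.
- free_slot (a point): Centre of the floor of the rack's free slot, 10 mm above the table; x along the slot, y across, z up. 126 mm long, 10 wide in the lower 38 mm, flaring to 34 wide at the mouth 63 mm above the floor; end walls 25 mm high; a small steel tab on the far end wall. A plate fully home has its centre 70 mm above this point and may lean 5 degrees.
- rack: Wooden rack, fixed, five slots 40 mm apart along its y; 230 mm (y) by 138 mm (x), 73 mm tall. Origin: centre of its underside, on the table. Four slots hold loose plates without laths, 70 to 90 mm wide, tops at most 95 mm above the table; the free slot is one of the middle three.
Not all that is in view belongs to the job. Leave any pink look-alike of the part that bears broad_mid alone.

How it is judged:
By the outcome, as a careful person would: the job done as asked, in the order asked, and still so for the second after the job is handed in, with the robot touching nothing.
It also fails if it takes over 42 s, if anything falls off the work surface, if the arm or the gripper's body presses on something with over 40 N, if the wrist force passes 120 N, or if a joint passes its speed limit or range.

## Working session

There is one attempt and no reset: what is moved stays moved. The work goes in short steps, Python scripts to look and compute and a shell command to move; the robot and the scene stay as the last step left them, time stands still between calls to the robot, and variables do not carry over. Pictures are saved under pics/ and viewed, and the job is handed in when it is done.

```bash
mkdir -p pics
python3 - <<'E'
from rig import r,cams,order
import cv2
for n in ["scene","side","wrist"]:
    print(n,cams.camera_info(n))
    im=cams.grab_frame(n); cv2.imwrite(f"pics/{n}0.png",im)
print(r.sense(), r.nose_length)
E
```

```text
scene {'intrinsics': array([[417.110084  ,   0.        , 260.2310832 ],
       [  0.        , 417.110084  , 194.57020389],
       [  0.        ,   0.        ,   1.        ]]), 'view': array([[ 1.83646997e-01,  9.82942120e-01,  9.92817588e-03,
        -4.45312420e+01],
       [-5.22518612e-01,  8.90594043e-02,  8.47963869e-01,
         1.93697789e+02],
       [ 8.32615205e-01, -1.60913675e-01,  5.29961045e-01,
        -1.47789433e+03],
       [ 0.00000000e+00,  0.00000000e+00,  0.00000000e+00,
         1.00000000e+00]])}
side {'intrinsics': array([[364.10143041,   0.        , 245.74956983],
       [  0.        , 364.10143041, 187.31675812],
       [  0.        ,   0.        ,   1.        ]]), 'view': array([[-8.97408880e-01, -4.41077448e-01, -1.03916542e-02,
         4.45059740e+02],
       [ 2.95436646e-01, -6.18250068e-01,  7.28343354e-01,
        -2.28408943e+02],
       [-3.27680469e-01,  6.50551719e-01,  6.85133543e-01,
        -6.50801253e+02],
       [ 0.00000000e+00,  0.00000000e+00,  0.00000000e+00,
         1.00000000e+00]])}
wrist {'intrinsics': array([[289.20305557,   0.  
[... 459 characters left out ...]
   1.00000000e+00]])}
{'clock': 0.15, 'qpos': array([-1.28442221e+00,  3.53473270e-01,  1.63393586e+00, -8.30588947e-06,
        1.15521445e+00, -2.45361641e-03]), 'qvel': array([ 0.00096543,  0.00032565, -0.00158521, -0.00119809,  0.00109149,
        0.00091441]), 'joint_efforts': array([-6.96264342e-04, -6.05636001e+01, -3.42338526e+01, -9.74653472e-05,
        6.11005555e-03, -2.48080443e-05]), 'eef_pos': array([ 177.88722103, -598.79514613,  241.75574527]), 'tcp_rot': array([-1.57080139e+00,  1.03094580e-03, -1.28196524e+00]), 'contact_force': array([-0.11640356,  0.48599266, -0.32841511]), 'wrist_torque': array([ 0.00142364, -0.02670442, -0.00543179]), 'opening': 0.997250368414224} 11.0
```

View pics/scene0.png

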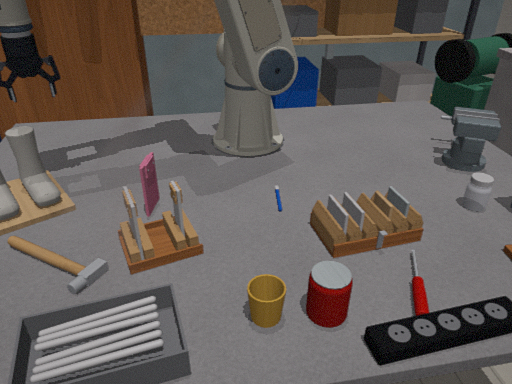

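View pics/side0.png

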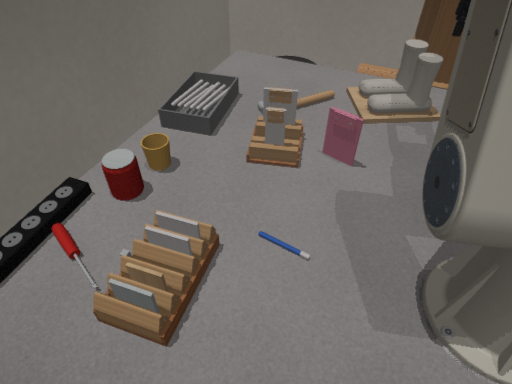

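View pics/wrist0.png

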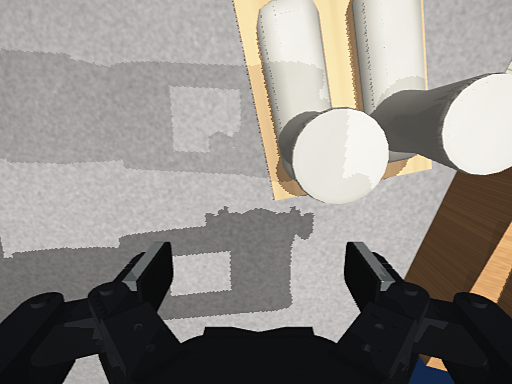

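Run:
```python
import cv2,numpy as np
s=cv2.imread("pics/side0.png");c=cv2.imread("pics/scene0.png")
cv2.imwrite("pics/z1.png",cv2.resize(s[80:170,240:370],None,fx=6,fy=6,interpolation=cv2.INTER_CUBIC))
cv2.imwrite("pics/z2.png",cv2.resize(s[205:340,90:225],None,fx=4.4,fy=4.4,interpolation=cv2.INTER_CUBIC))
cv2.imwrite("pics/z3.png",cv2.resize(c[150:270,110:210],None,fx=5,fy=5,interpolation=cv2.INTER_CUBIC))
cv2.imwrite("pics/z4.png",cv2.resize(c[180:255,300:430],None,fx=6,fy=6,interpolation=cv2.INTER_CUBIC))
```

```text
(no output)
```

View pics/z1.png

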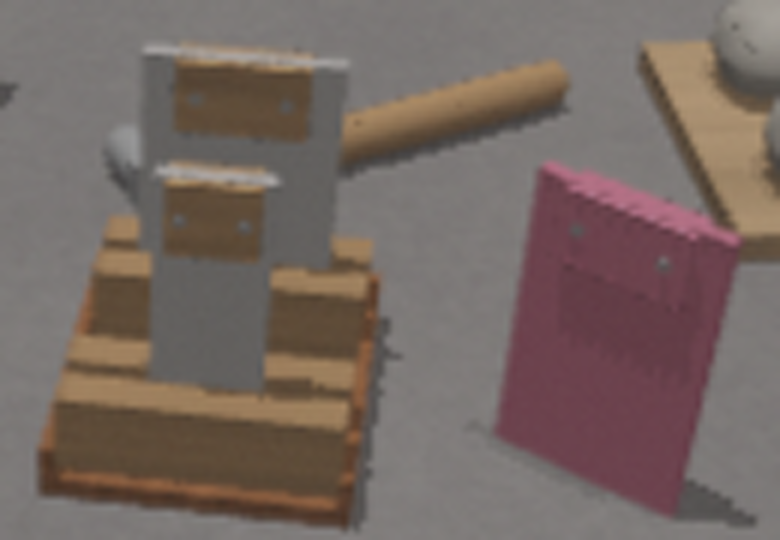

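View pics/z2.png

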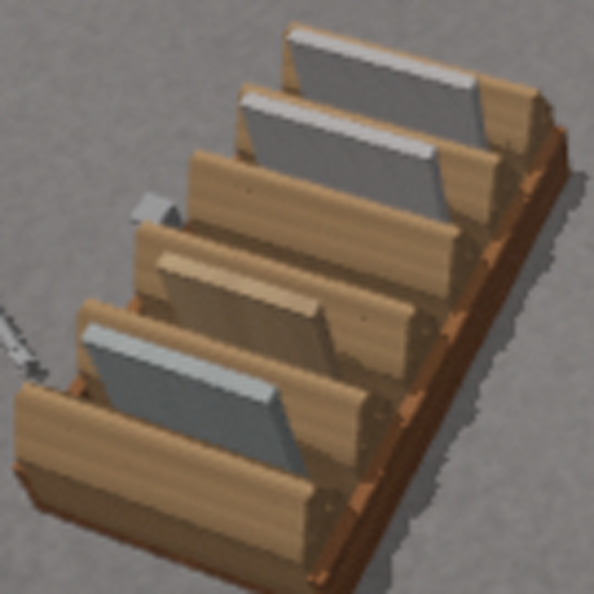

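View pics/z3.png

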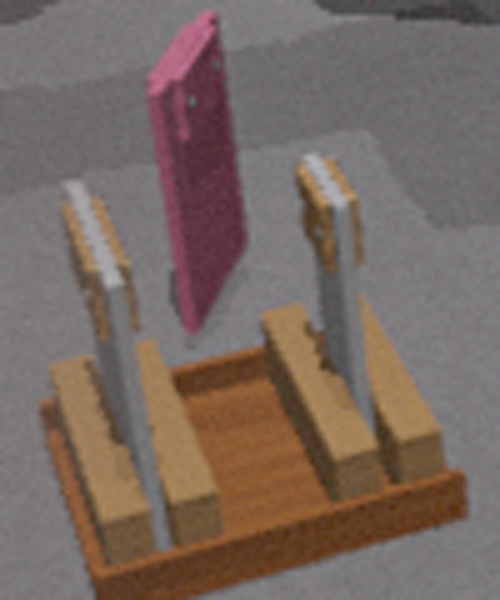

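View pics/z4.png

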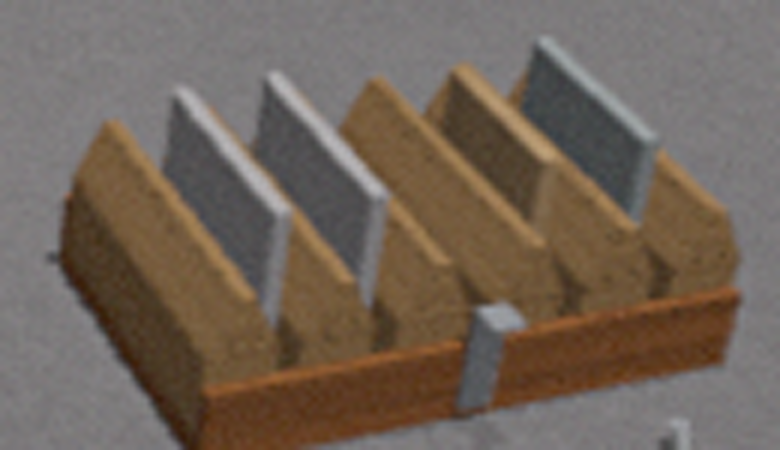

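The broad plate in the stand is the one at (281,90) in the side view and (129,196) in the scene view. Its top edge is 34 px wide, against 21 px for the nearer narrow plate at (276,109). The pink look-alike at (342,137) stands outside the stand. The free slot is the rack's middle one, with the tab at scene (382,240) and side (115,253).

```bash
cat > h.py <<'E'
import numpy as np
from rig import r,cams
from scipy.spatial.transform import Rotation as R
def cam(n,st=None):
    ci=cams.camera_info(n);K=np.array(ci["intrinsics"])
    if n=="wrist":
        T=np.eye(4);T[:3,:3]=R.from_euler("xyz",st["tcp_rot"]).as_matrix();T[:3,3]=st["eef_pos"]
        V=np.linalg.inv(T@ci["hand_eye"])
    else: V=np.array(ci["view"])
    return K,V
def proj(c,P):
    K,V=c;P=np.atleast_2d(P);p=(V[:3,:3]@P.T).T+V[:3,3]
    q=np.c_[p[:,0],-p[:,1],-p[:,2]]@K.T
    return q[:,:2]/q[:,2:]
def back(c,uv,z):
    K,V=c;d=np.linalg.inv(K)@np.array([uv[0],uv[1],1.]);d=V[:3,:3].T@(d*[1,-1,-1])
    o=-V[:3,:3].T@V[:3,3];return o+d*(z-o[2])/d[2]
E
cat > m.py <<'E'
from h import *
from scipy.optimize import least_squares
S,D=cam("scene"),cam("side")
f=lambda p,s,o:((np.array(p)+.5)/s-.5+o)
z1=lambda *p:f(p,6,np.array([240,80]));z2=lambda *p:f(p,4.4,np.array([90,205]))
z3=lambda *p:f(p,5,np.array([110,150]));z4=lambda *p:f(p,6,np.array([300,180]))
def pr(n,c,a,b,z):
    A,B=back(c,a,z),back(c,b,z);m=(A+B)/2;d=A-B
    print(n,A.round(1),B.round(1),"mid",m.round(1),"len",np.linalg.norm(d).round(1),"yaw",np.degrees(np.arctan2(d[1],d[0])).round(1))
pr("broad side",D,z1(145,48),z1(349,65),150); pr("broad scene",S,z3(113,283),z3(77,183),150)
pr("narrow side",D,z1(157,172),z1(280,181),150); pr("narrow scene",S,z3(342,203),z3(312,156),150)
side=[((240,88),(497,158)),((193,153),(458,230)),((137,225),(413,308)),((80,302),(367,395))]
for i,(a,b) in enumerate(side): pr(f"ridge{i+2}",D,z2(*a),z2(*b),73)
pr("ridge4 scene",S,z4(543,243),z4(375,80),73)
for p in [(255,300),(350,280),(445,262),(543,243),(635,228),(725,210)]: print(back(S,z4(*p),73).round(1))
E
python3 m.py
```

```text
broad side [ 603.4 -329.9  150. ] [ 517.1 -353.4  150. ] mid [ 560.3 -341.7  150. ] len 89.4 yaw 15.3
broad scene [ 602.5 -332.1  150. ] [ 519.  -353.1  150. ] mid [ 560.8 -342.6  150. ] len 86.1 yaw 14.1
narrow side [ 556.8 -237.5  150. ] [ 509.2 -252.3  150. ] mid [ 533.  -244.9  150. ] len 49.8 yaw 17.2
narrow scene [ 555.2 -240.   150. ] [ 512.3 -252.3  150. ] mid [ 533.8 -246.1  150. ] len 44.7 yaw 16.1
ridge2 [647.3 144.9  73. ] [522.7 129.   73. ] mid [585.  136.9  73. ] len 125.7 yaw 7.3
ridge3 [642.6 183.6  73. ] [517.7 168.2  73. ] mid [580.1 175.9  73. ] len 125.8 yaw 7.0
ridge4 [639.2 224.   73. ] [513.7 207.9  73. ] mid [576.5 215.9  73. ] len 126.5 yaw 7.3
ridge5 [634.8 263.3  73. ] [508.2 247.7  73. ] mid [571.5 255.5  73. ] len 127.6 yaw 7.0
ridge4 scene [637.9 224.4  73. ] [516.5 207.   73. ] mid [577.2 215.7  73. ] len 122.6 yaw 8.1
[653.5 104.5  73. ]
[647.8 143.4  73. ]
[643.1 182.8  73. ]
[637.9 224.4  73. ]
[634.7 263.5  73. ]
[629.4 303.6  73. ]
```

```bash
cat > go.py <<'E'
import sys
from h import *
x,y,z,yaw=map(float,sys.argv[1:5]);s=r.sense()
M=R.from_euler("xyz",s["tcp_rot"])
G=R.from_euler("xyz",[-90,0,yaw],degrees=True)
print("t",round(s["clock"],2),"pos",s["eef_pos"].round(1),"rot",np.degrees(s["tcp_rot"]).round(2),"F",s["contact_force"].round(1),"open",round(s["opening"],3))
print("turn deg",np.degrees((M.inv()*G).as_rotvec()).round(2),"shift cm",(M.inv().apply(np.array([x,y,z])-s["eef_pos"])/10).round(2))
E
python3 go.py 560.5 -342 242 -74.8
python3 -m crank '[[0,0,0,0,-4,0,1],[0,0,0,0,-4,0,1],[0,0,0,-1.1,0,3.6,1],[0,0,0,-1.1,0,3.6,1],[0,0,0,-1.1,0,3.6,1],[0,0,0,-1.1,0,3.6,1],[0,0,0,-1.1,0,3.6,1],[0,0,0,-1.1,0,3.6,1],[0,0,0,-1.1,0,3.6,1],[0,0,0,-1.1,0,3.6,1]]' 60
python3 go.py 560.5 -342 242 -74.8
```

```text
t 0.15 pos [ 177.9 -598.8  241.8] rot [-9.000e+01  6.000e-02 -7.345e+01] F [-0.1  0.5 -0.3] open 0.997
turn deg [ 0.    1.35 -0.06] shift cm [-1.372e+01 -1.000e-02  4.399e+01]
clock: 0.98
eef_pos: [432.2, -429.5, 323.2]
tcp_rot: [-1.572, 0.004, -1.294]
contact_force: [0.6, -0.2, -0.3]
opening: 0.999
t 0.98 pos [ 432.2 -429.5  323.2] rot [-90.09   0.24 -74.12] F [ 0.6 -0.2 -0.3] open 0.999
turn deg [ 0.09  0.68 -0.24] shift cm [-4.87  8.11 14.74]
```

```bash
python3 -m crank '[[0,0.2,0,-1.2,1,3.7,1],[0,0.2,0,-1.2,1,3.7,1],[0,0.2,0,-1.2,1,3.7,1],[0,0.1,0,-1.2,1,3.6,1],[0,0,0,0,2,0,1],[0,0,0,0,1.5,0,1],[0,0,0,0,0,0,1],[0,0,0,0,0,0,1],[0,0,0,0,0,0,1],[0,0,0,0,0,0,1]]'
python3 go.py 560.5 -342 126 -74.8
python3 - <<'E'
from h import *
import cv2
s=r.sense();im=cams.grab_frame("wrist");cv2.imwrite("pics/w1raw.png",im)
c=cam("wrist",s)
for yaw,ctr,w in [(15.2,(560.5,-342.1),90),(15.7,(533.4,-245.5),50)]:
    a=np.radians(yaw);u=np.array([np.cos(a),np.sin(a)]);n=np.array([-u[1],u[0]])
    P=[np.r_[np.array(ctr)+sx*w/2*u+sy*3.5*n,150] for sx,sy in[(1,1),(1,-1),(-1,-1),(-1,1)]]
    cv2.polylines(im,[proj(c,P).round().astype(int)],True,(0,0,255),1)
cv2.imwrite("pics/w1.png",cv2.resize(im,None,fx=1.5,fy=1.5))
E
```

```text
clock: 1.82
eef_pos: [572.8, -331.9, 245.1]
tcp_rot: [-1.571, 0.005, -1.298]
contact_force: [-0.5, -0.5, -0.0]
opening: 1.002
t 1.82 pos [ 572.8 -331.9  245.1] rot [-90.01   0.28 -74.39] F [-0.5 -0.5 -0. ] open 1.002
turn deg [ 0.01  0.41 -0.28] shift cm [ 0.7  11.91 -1.45]
```

View pics/w1.png

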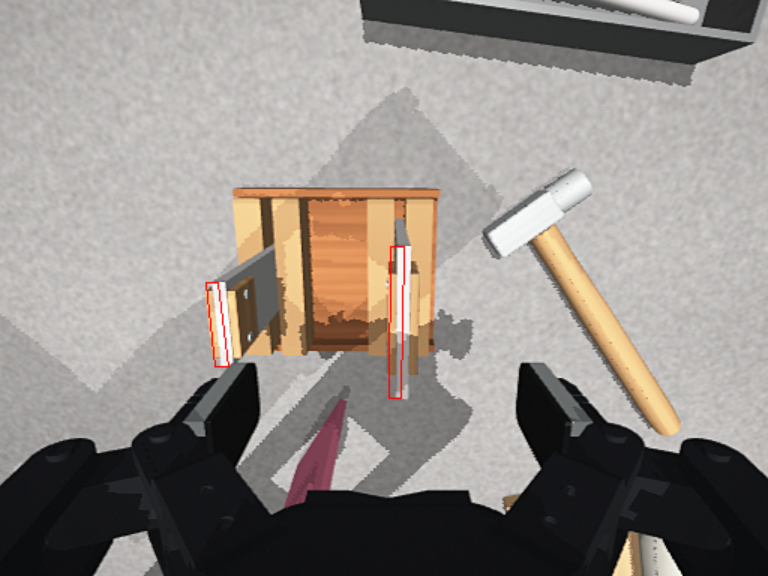

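Run:
```python
import cv2
im=cv2.imread("pics/w1raw.png");cv2.imwrite("pics/w1z.png",cv2.resize(im[140:280,130:300],None,fx=4,fy=4,interpolation=cv2.INTER_CUBIC))
```

```text
(no output)
```

View pics/w1z.png

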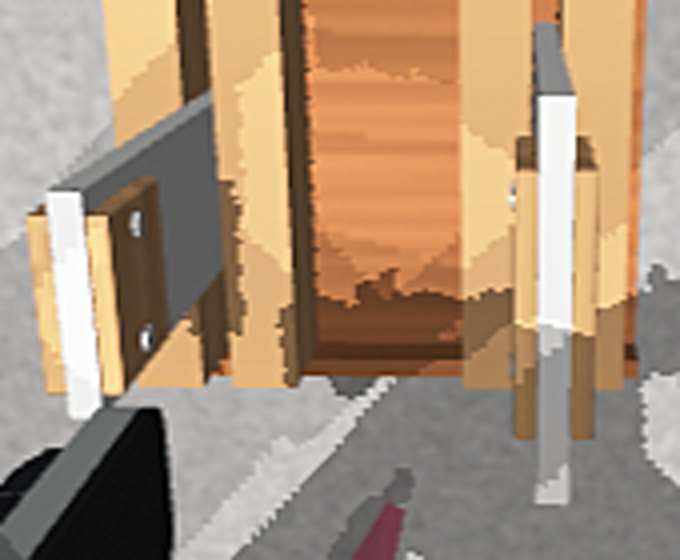

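```bash
python3 - <<'E'
from h import *
s=r.sense();c=cam("wrist",s)
f=lambda p:(np.array(p)+.5)/4-.5+[130,140]
for a,b in [((556,96),(552,503)),((65,193),(86,415))]:
    A,B=back(c,f(a),150),back(c,f(b),150);d=A-B;print(A.round(1),B.round(1),((A+B)/2).round(1),np.linalg.norm(d).round(1),np.degrees(np.arctan2(d[1],d[0])).round(2))
E
python3 go.py 561 -344 126 -74.8
```

```text
[ 604.8 -333.4  150. ] [ 517.9 -357.7  150. ] [ 561.4 -345.6  150. ] 90.3 15.65
[ 558.6 -242.6  150. ] [ 510.9 -255.2  150. ] [ 534.8 -248.9  150. ] 49.4 14.83
t 1.87 pos [ 572.8 -332.1  245.4] rot [-89.99   0.25 -74.4 ] F [-0.1 -0.4 -0.2] open 1.004
turn deg [-0.01  0.4  -0.25] shift cm [ 0.88 11.93 -1.46]
```

```bash
python3 -m crank '[[0,0.2,-0.2,0.5,1,-0.8,1],[0,0,0,0.45,1,-0.7,1],[0,0,0,0,2,0,1],[0,0,0,0,2,0,1],[0,0,0,0,2,0,1],[0,0,0,0,2,0,1],[0,0,0,0,1,0,1],[0,0,0,0,0,0,1],[0,0,0,0,0,0,1],[0,0,0,0,0,0,1]]'
python3 go.py 561 -344.5 126 -74.6
python3 - <<'E'
from h import *
import cv2
s=r.sense();im=cams.grab_frame("wrist");cv2.imwrite("pics/w2.png",cv2.resize(im[100:384,100:420],None,fx=2.1,fy=2.1))
E
```

```text
clock: 2.7
eef_pos: [554.9, -354.8, 132.0]
tcp_rot: [-1.567, -0.006, -1.31]
contact_force: [0.3, 0.5, -0.1]
opening: 0.998
t 2.7 pos [ 554.9 -354.8  132. ] rot [-89.8   -0.33 -75.04] F [ 0.3  0.5 -0.1] open 0.998
turn deg [-0.2  -0.44  0.33] shift cm [-0.84  0.59  0.85]
```

View pics/w2.png

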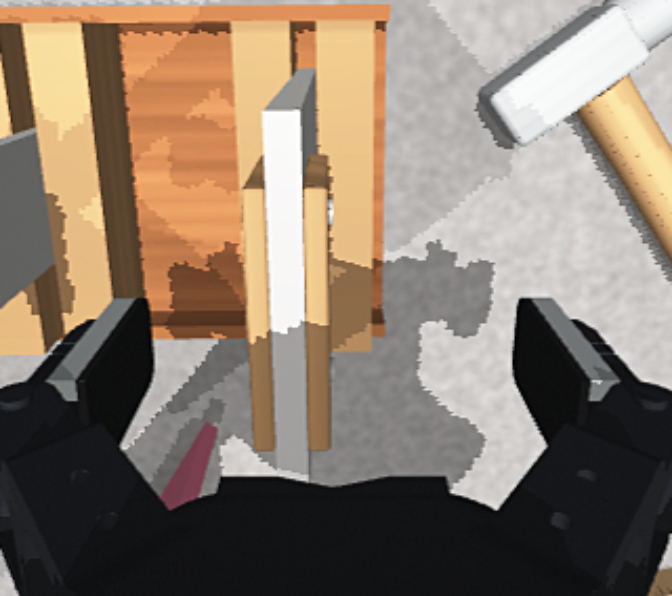

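```bash
python3 -m crank '[[0,-0.4,0.3,-0.4,0.2,0.4,1],[0,0,0,0,0,0,1],[0,0,0,0,0,0,1],[0,0,0,0,0,0,1],[0,0,0,0,0,0,1],[0,0,0,0,0,0,1],[0,0,0,0,0,0,1],[0,0,0,0,0,0,1],[0,0,0,0,0,0,1],[0,0,0,0,0,0,1]]'
python3 go.py 561 -344.5 126 -74.6
```

```text
clock: 3.58
eef_pos: [560.9, -350.5, 134.9]
tcp_rot: [-1.562, -0.006, -1.301]
contact_force: [0.1, 0.1, -0.3]
opening: 1.002
t 3.58 pos [ 560.9 -350.5  134.9] rot [-89.49  -0.35 -74.54] F [ 0.1  0.1 -0.3] open 1.002
turn deg [-0.51  0.06  0.35] shift cm [-0.58  0.89  0.16]
```

```bash
python3 -m crank '[[0,0,0,0,0,0,1],[-0.1,0,0.1,-0.1,0.15,0,1],[-0.1,0,0.1,-0.1,0.15,0,1],[-0.1,0,0.1,-0.1,0.15,0,1],[-0.1,0,0.05,-0.1,0.15,0,1],[-0.1,0,0,-0.1,0.15,0.1,1],[0,0,0,-0.05,0.1,0.05,1],[0,0,0,0,0,0,1],[0,0,0,0,0,0,1],[0,0,0,0,0,0,1]]'
python3 go.py 561 -344.5 126 -74.6
```

```text
clock: 4.42
eef_pos: [560.6, -343.9, 124.8]
tcp_rot: [-1.572, 0.002, -1.301]
contact_force: [-0.2, -0.1, -0.2]
opening: 1.0
t 4.42 pos [ 560.6 -343.9  124.8] rot [-9.009e+01  9.000e-02 -7.454e+01] F [-0.2 -0.1 -0.2] open 1.0
turn deg [ 0.09  0.06 -0.09] shift cm [ 0.07 -0.12  0.02]
```

Run:
```python
from h import *
import cv2
s=r.sense();im=cams.grab_frame("wrist");cv2.imwrite("pics/w3raw.png",im);cv2.imwrite("pics/w3.png",cv2.resize(im[120:384,130:400],None,fx=2.2,fy=2.2))
c=cam("wrist",s)
P=s["eef_pos"]; M=R.from_euler("xyz",s["tcp_rot"])
for z in(-45,0,45):
  print(proj(c,M.apply([0,-25,z])+P))
```

```text
[[253.88373625 367.41231788]]
[[253.54477545 282.42910606]]
[[253.13021542 178.491885  ]]
```

View pics/w3.png

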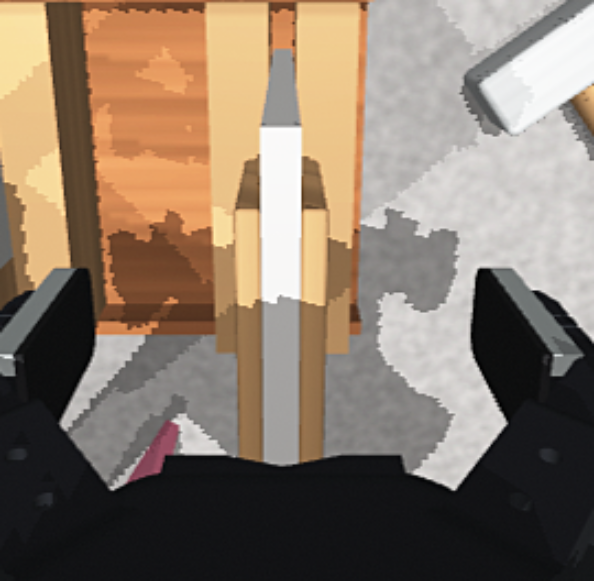

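```bash
python3 -m crank '[[0,0,0,0,0,0,-1],[0,0,0,0,0,0,-1],[0,0,0,0,0,0,-1],[0,0,0,0,0,0,-1],[0,0,0,0,0,0,-1],[0,0,0,0,0,0,-1],[0,0,0,0,0,0,-1],[0,0,0,0,0,0,-1],[0,0,0,0,0,0,-1],[0,0,0,0,0,0,-1]]' 60
python3 go.py 561 -344.5 126 -74.6
```

```text
clock: 5.3
eef_pos: [560.8, -344.2, 125.4]
tcp_rot: [-1.572, 0.001, -1.301]
contact_force: [-0.6, -0.7, 0.2]
opening: 0.194
t 5.3 pos [ 560.8 -344.2  125.4] rot [-9.005e+01  6.000e-02 -7.456e+01] F [-0.6 -0.7  0.2] open 0.194
turn deg [ 0.05  0.04 -0.06] shift cm [ 0.04 -0.06  0.01]
```

```bash
python3 -m crank '[[0,0,0,0,-0.5,0,-1],[0,0,0,0,-1,0,-1],[0,0,0,0,-1,0,-1],[0,0,0,0,-1.5,0,-1],[0,0,0,0,-2,0,-1],[0,0,0,0,-2.5,0,-1],[0,0,0,0,-3,0,-1],[0,0,0,0,-3,0,-1],[0,0,0,0,-2,0,-1],[0,0,0,0,-1,0,-1]]'
python3 go.py 578.3 196 300 -82.8
python3 - <<'E'
from h import *
import cv2
cv2.imwrite("pics/w4.png",cams.grab_frame("side"))
E
```

```text
clock: 6.13
eef_pos: [558.9, -343.4, 311.8]
tcp_rot: [-1.575, 0.004, -1.301]
contact_force: [-0.4, -0.7, -2.3]
opening: 0.191
t 6.13 pos [ 558.9 -343.4  311.8] rot [-90.25   0.21 -74.55] F [-0.4 -0.7 -2.3] open 0.191
turn deg [ 0.26  8.25 -0.19] shift cm [-51.47   1.3   16.25]
```

View pics/w4.png

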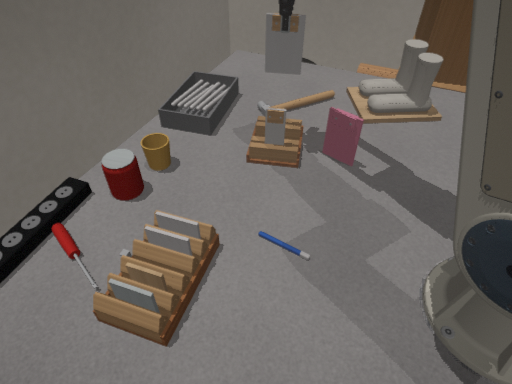

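```bash
python3 -m crank '[[0,0,0,-1.5,0,0.5,-1],[0,0.6,0,-3,0,0.95,-1],[0,0.8,0,-3.6,0,1.1,-1],[0,0.8,0,-3.6,0,1.1,-1],[0,0.8,0,-3.6,0,1,-1],[0,0.8,0,-3.6,0,0.9,-1],[0,0.8,0,-3.6,0,0.9,-1],[0,0.8,0,-3.6,0,0.8,-1],[0,0.8,0,-3.6,0,0.7,-1],[0,0.8,0,-3.6,0,0.7,-1]]'
python3 go.py 578.3 196 300 -82.8
```

```text
clock: 7.02
eef_pos: [565.4, 13.6, 303.2]
tcp_rot: [-1.586, 0.004, -1.439]
contact_force: [1.2, -0.1, -1.6]
opening: 0.192
t 7.02 pos [565.4  13.6 303.2] rot [-90.86   0.24 -82.44] F [ 1.2 -0.1 -1.6] open 0.192
turn deg [ 0.86  0.36 -0.24] shift cm [-17.91   0.34   3.68]
```

```bash
python3 -m crank '[[0.1,0,-0.1,-3.3,0,0.6,-1],[0.1,0,-0.1,-3.3,0,0.6,-1],[0.1,0,0,-3.3,0,0.6,-1],[0.1,0,0,-2.8,0,0.6,-1],[0.1,0,0,-1.8,0,0.6,-1],[0.1,0,0,-0.8,0,0.3,-1],[0.1,0,0,0,0,0,-1],[0,0,0,0,0,0,-1],[0,0,0,0,0,0,-1],[0,0,0,0,0,0,-1]]'
python3 go.py 578.3 196 300 -82.8
python3 - <<'E'
from h import *
import cv2
s=r.sense()
w=cams.grab_frame("wrist");d=cams.grab_frame("side")
cv2.imwrite("pics/w5raw.png",w);cv2.imwrite("pics/s5.png",d)
cv2.imwrite("pics/w5.png",cv2.resize(w,None,fx=1.5,fy=1.5))
E
```

```text
clock: 7.85
eef_pos: [566.1, 186.0, 291.1]
tcp_rot: [-1.592, 0.001, -1.432]
contact_force: [-0.4, 0.2, -1.5]
opening: 0.192
t 7.85 pos [566.1 186.  291.1] rot [-9.123e+01  9.000e-02 -8.202e+01] F [-0.4  0.2 -1.5] open 0.192
turn deg [ 1.23  0.78 -0.08] shift cm [-0.82 -0.92  1.33]
```

View pics/w5.png

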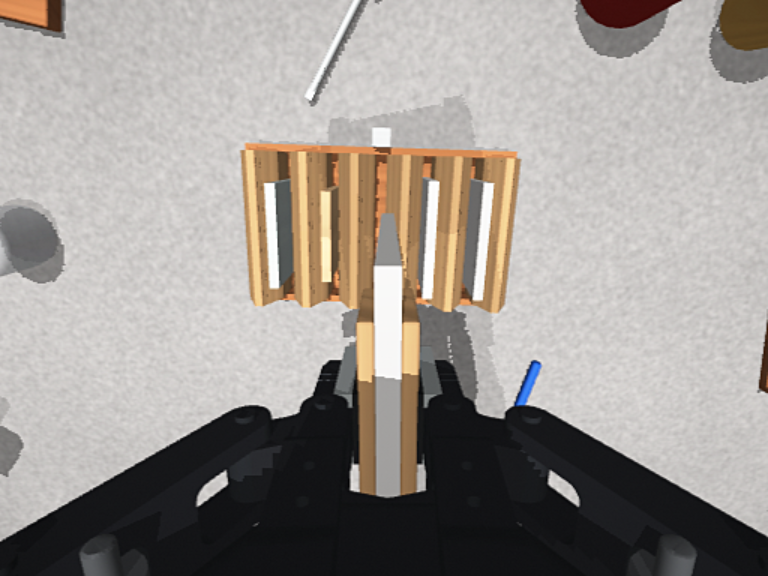

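View pics/s5.png

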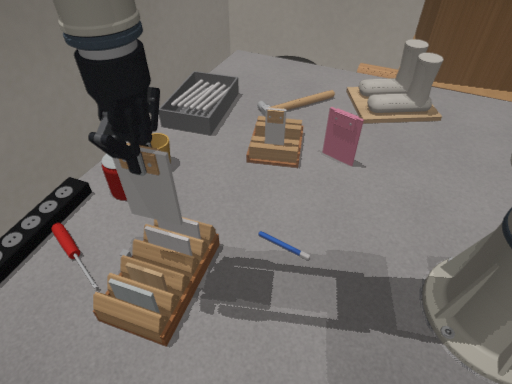

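Run:
```python
import cv2
w=cv2.imread("pics/w5raw.png");cv2.imwrite("pics/w5z.png",cv2.resize(w[80:220,150:360],None,fx=3.8,fy=3.8,interpolation=cv2.INTER_CUBIC))
```

```text
(no output)
```

View pics/w5z.png

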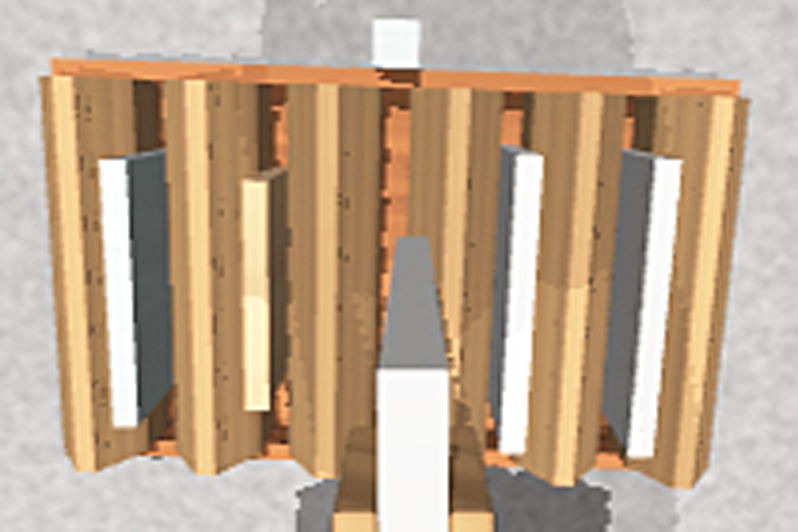

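Run:
```python
from h import *
s=r.sense();c=cam("wrist",s)
f=lambda p:(np.array(p)+.5)/3.8-.5+[150,80]
F=np.array([back(c,f(p),73) for p in [(65,78),(194,82),(328,86),(459,90),(592,94),(722,97)]])
N=np.array([back(c,f(p),73) for p in [(87,470),(205,473),(326,476),(564,485),(685,487)]])
print(F.round(1));print(N.round(1))
cf=F[:,:2].mean(0);cn=(N[[0,1,3,4],:2]).mean(0);d=cf-cn
print("centre",(cf+cn)/2,"len",np.linalg.norm(d),"yaw",np.degrees(np.arctan2(d[1],d[0])))
zf=s["eef_pos"][2]-115.4
foot=back(c,f((413,238)),zf)
a=np.array([0,0]);print("foot corner",foot, "topcorner",back(c,f((412,367)),zf+140))
M=R.from_euler("xyz",s["tcp_rot"])
print("foot in tool",M.inv().apply(foot-s["eef_pos"]), "top", M.inv().apply(back(c,f((412,367)),zf+140)-s["eef_pos"]))
```

```text
[[630.4 299.3  73. ]
 [634.7 260.6  73. ]
 [639.2 220.3  73. ]
 [643.5 180.8  73. ]
 [648.  140.7  73. ]
 [652.6 101.5  73. ]]
[[506.  286.1  73. ]
 [510.5 246.7  73. ]
 [515.1 206.4  73. ]
 [523.1 126.6  73. ]
 [528.1  86.1  73. ]]
centre [579.17271475 193.44289687] len 125.249383828789 yaw 6.483823646266515
foot corner [609.4216528  190.02292167 175.91962906] topcorner [612.88223704 190.5051154  315.91962906]
foot in tool [  2.11895861 114.46650243  45.67318059] top [  1.88933066 -25.57576203  46.23850356]
```

```bash
python3 go.py 578.5 195.7 270 -83.1
python3 -m crank '[[0.2,0.2,0,-0.15,0.2,0.2,-1],[0.2,0.2,0,-0.15,0.2,0.2,-1],[0.2,0.2,0,-0.15,0.2,0.2,-1],[0.2,0.2,0,-0.15,0.2,0.2,-1],[0.1,0.1,0,-0.1,0.2,0.2,-1],[0,0,0,0,0,0.1,-1],[0,0,0,0,0,0,-1],[0,0,0,0,0,0,-1],[0,0,0,0,0,0,-1],[0,0,0,0,0,0,-1]]'
python3 go.py 578.5 195.7 240 -83.1
```

```text
t 7.95 pos [566.3 186.  291.3] rot [-9.120e+01  9.000e-02 -8.205e+01] F [ 1.  -0.8 -1. ] open 0.191
turn deg [ 1.2   1.05 -0.08] shift cm [-0.79  2.1   1.39]
clock: 8.78
eef_pos: [578.0, 192.7, 280.4]
tcp_rot: [-1.574, 0.001, -1.453]
contact_force: [-0.3, 0.3, -1.6]
opening: 0.19
t 8.78 pos [578.  192.7 280.4] rot [-9.016e+01  7.000e-02 -8.326e+01] F [-0.3  0.3 -1.6] open 0.19
turn deg [ 0.16 -0.15 -0.07] shift cm [-0.29  4.04  0.1 ]
```

```bash
python3 -m crank '[[0,0,0,-0.1,0.5,0,-1],[0,0,0,-0.1,1,0,-1],[0,0,0,-0.05,1,0,-1],[0,0,0,0,1,0,-1],[0,0,0,0,1,0,-1],[0,0,0,0,0.8,0,-1],[0,0,0,0,0.5,0,-1],[0,0,0,0,0.3,0,-1],[0,0,0,0,0,0,-1],[0,0,0,0,0,0,-1]]'
python3 go.py 578.5 195.7 125.4 -83.1
python3 - <<'E'
from h import *
import cv2
s=r.sense()
d=cams.grab_frame("side");e=cams.grab_frame("scene")
cv2.imwrite("pics/s6.png",cv2.resize(d[110:340,80:260],None,fx=2.6,fy=2.6));cv2.imwrite("pics/e6.png",cv2.resize(e[100:270,280:440],None,fx=3.5,fy=3.5))
E
```

```text
clock: 9.62
eef_pos: [576.1, 195.1, 210.7]
tcp_rot: [-1.577, 0.001, -1.453]
contact_force: [-0.3, 0.3, -2.1]
opening: 0.192
t 9.62 pos [576.1 195.1 210.7] rot [-9.035e+01  3.000e-02 -8.325e+01] F [-0.3  0.3 -2.1] open 0.192
turn deg [ 0.35 -0.15 -0.03] shift cm [-0.02  8.53  0.29]
```

View pics/s6.png

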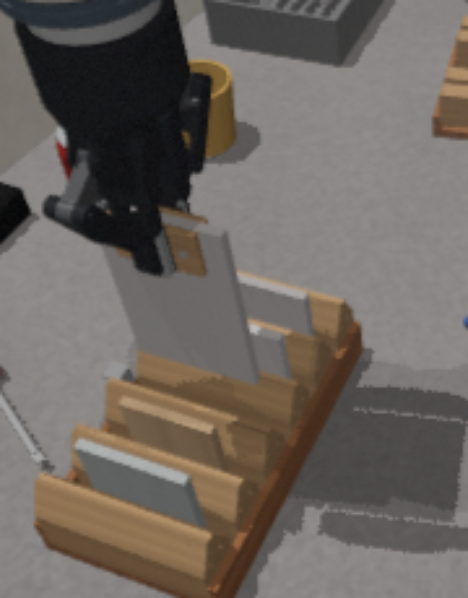

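View pics/e6.png

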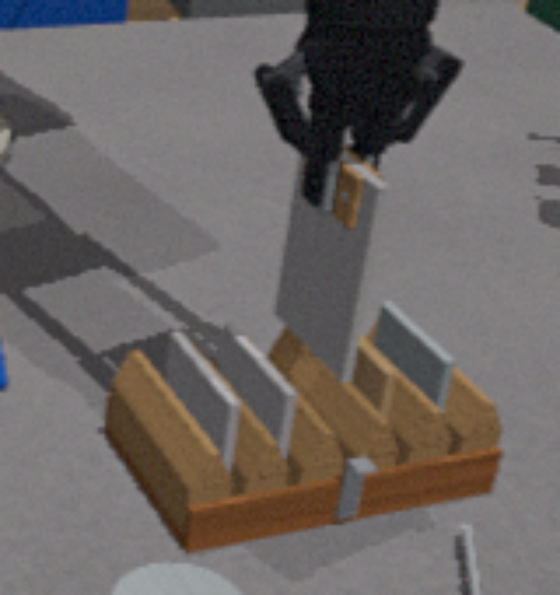

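The plate's foot hangs over the middle slot: side crop (225,375), scene crop (320,345), tab below at (357,488). I'm lowering it.

```bash
python3 -m crank '[[0.1,0,0,0,0.4,0.1,-1],[0.1,0,0,0,0.6,0.1,-1],[0.1,0,0,0,0.6,0,-1],[0,0,0,0,0.6,0,-1],[0,0,0,0,0.5,0,-1],[0,0,0,0,0.3,0,-1],[0,0,0,0,0,0,-1],[0,0,0,0,0,0,-1],[0,0,0,0,0,0,-1],[0,0,0,0,0,0,-1]]'
python3 go.py 578.5 195.7 125.4 -83.1
```

```text
clock: 10.55
eef_pos: [579.2, 195.7, 179.0]
tcp_rot: [-1.568, 0.001, -1.453]
contact_force: [-0.7, -0.1, -2.3]
opening: 0.19
t 10.55 pos [579.2 195.7 179. ] rot [-8.986e+01  6.000e-02 -8.325e+01] F [-0.7 -0.1 -2.3] open 0.19
turn deg [-0.14 -0.15 -0.06] shift cm [-0.    5.36 -0.08]
```

```bash
python3 -m crank '[[0,0,0,0,0.3,0,-1],[0,0,0,0,0.4,0,-1],[0,0,0,0,0.4,0,-1],[0,0,0,0,0.4,0,-1],[0,0,0,0,0.3,0,-1],[0,0,0,0,0.2,0,-1],[0,0,0,0,0,0,-1],[0,0,0,0,0,0,-1],[0,0,0,0,0,0,-1],[0,0,0,0,0,0,-1]]'
python3 go.py 578.5 195.7 125.4 -83.1
```

```text
clock: 11.38
eef_pos: [579.5, 195.8, 157.2]
tcp_rot: [-1.568, 0.001, -1.453]
contact_force: [-0.4, -0.2, -1.6]
opening: 0.191
t 11.38 pos [579.5 195.8 157.2] rot [-8.983e+01  7.000e-02 -8.325e+01] F [-0.4 -0.2 -1.6] open 0.191
turn deg [-0.18 -0.15 -0.07] shift cm [ 0.01  3.18 -0.11]
```

```bash
python3 -m crank '[[0,0,0,0,0.3,0,-1],[0,0,0,0,0.4,0,-1],[0,0,0,0,0.4,0,-1],[0,0,0,0,0.4,0,-1],[0,0,0,0,0.2,0,-1],[0,0,0,0,0.1,0,-1],[0,0,0,0,0,0,-1],[0,0,0,0,0,0,-1],[0,0,0,0,0,0,-1],[0,0,0,0,0,0,-1]]'
python3 go.py 578.5 195.7 125.4 -83.1
```

```text
clock: 12.22
eef_pos: [579.7, 195.9, 137.3]
tcp_rot: [-1.568, 0.001, -1.453]
contact_force: [0.1, -0.2, -1.7]
opening: 0.19
t 12.22 pos [579.7 195.9 137.3] rot [-8.981e+01  7.000e-02 -8.325e+01] F [ 0.1 -0.2 -1.7] open 0.19
turn deg [-0.19 -0.15 -0.07] shift cm [ 0.01  1.19 -0.13]
```

```bash
python3 -m crank '[[0,0,0,0,0.2,0,-1],[0,0,0,0,0.2,0,-1],[0,0,0,0,0.2,0,-1],[0,0,0,0,0.1,0,-1],[0,0,0,0,0.1,0,-1],[0,0,0,0,0.1,0,-1],[0,0,0,0,0.1,0,-1],[0,0,0,0,0,0,-1],[0,0,0,0,0,0,-1],[0,0,0,0,0,0,-1]]'
python3 go.py 578.5 195.7 125.4 -83.1
```

```text
clock: 13.05
eef_pos: [580.0, 196.0, 126.6]
tcp_rot: [-1.567, 0.001, -1.453]
contact_force: [0.1, 0.0, -1.4]
opening: 0.187
t 13.05 pos [580.  196.  126.6] rot [-8.977e+01  8.000e-02 -8.325e+01] F [ 0.1  0.  -1.4] open 0.187
turn deg [-0.23 -0.15 -0.08] shift cm [ 0.01  0.12 -0.15]
```

```bash
python3 -m crank '[[0,0,0,0,0.1,0,-1],[0,0,0,0,0.05,0,-1],[0,0,0,0,0,0,-1],[0,0,0,0,0,0,-1],[0,0,0,0,0,0,-1],[0,0,0,0,0,0,-1],[0,0,0,0,0,0,-1],[0,0,0,0,0,0,-1],[0,0,0,0,0,0,-1],[0,0,0,0,0,0,-1]]'
python3 go.py 578.5 195.7 125.4 -83.1
```

```text
clock: 13.88
eef_pos: [580.3, 196.1, 125.6]
tcp_rot: [-1.566, 0.002, -1.453]
contact_force: [0.3, 0.5, -1.1]
opening: 0.191
t 13.88 pos [580.3 196.1 125.6] rot [-89.73   0.09 -83.25] F [ 0.3  0.5 -1.1] open 0.191
turn deg [-0.27 -0.15 -0.09] shift cm [ 0.02  0.02 -0.18]
```

```bash
python3 -m crank '[[0,0,0,0,0.1,0,-1],[0,0,0,0,0.1,0,-1],[0,0,0,0,0.1,0,-1],[0,0,0,0,0,0,-1],[0,0,0,0,0,0,-1],[0,0,0,0,0,0,-1],[0,0,0,0,0,0,-1],[0,0,0,0,0,0,-1],[0,0,0,0,0,0,-1],[0,0,0,0,0,0,-1]]'
python3 go.py 578.5 195.7 125.4 -83.1
```

```text
clock: 14.72
eef_pos: [581.1, 196.3, 125.6]
tcp_rot: [-1.565, 0.002, -1.453]
contact_force: [-0.2, -0.3, -0.4]
opening: 0.189
t 14.72 pos [581.1 196.3 125.6] rot [-89.65   0.11 -83.25] F [-0.2 -0.3 -0.4] open 0.189
turn deg [-0.35 -0.15 -0.11] shift cm [ 0.03  0.02 -0.26]
```

The height stayed at 125.6 mm with 3 mm more commanded, and the weight came off the wrist, so the plate is on the floor. I'm releasing it.

```bash
python3 -m crank '[[0,0,0,0,0,0,0],[0,0,0,0,0,0,0.5],[0,0,0,0,0,0,1],[0,0,0,0,0,0,1],[0,0,0,0,0,0,1],[0,0,0,0,0,0,1],[0,0,0,0,0,0,1],[0,0,0,0,0,0,1],[0,0,0,0,0,0,1],[0,0,0,0,0,0,1]]'
python3 - <<'E'
from h import *
import cv2
cv2.imwrite("pics/s7.png",cv2.resize(cams.grab_frame("side")[110:340,80:260],None,fx=2.6,fy=2.6))
cv2.imwrite("pics/w7.png",cams.grab_frame("wrist"))
E
```

```text
clock: 15.55
eef_pos: [581.6, 196.5, 125.6]
tcp_rot: [-1.564, 0.002, -1.453]
contact_force: [-0.0, -0.1, 0.8]
opening: 1.006
```

View pics/s7.png

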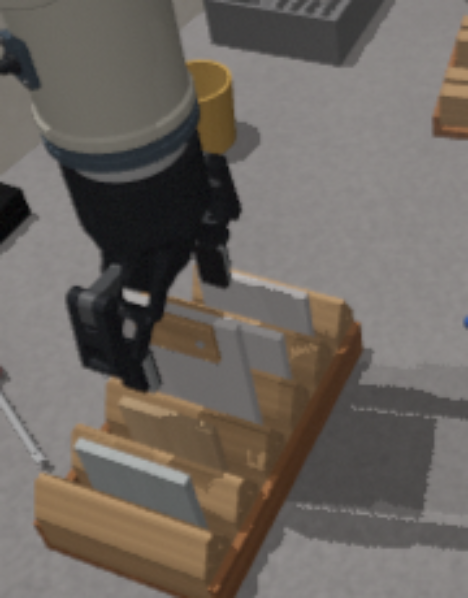

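View pics/w7.png

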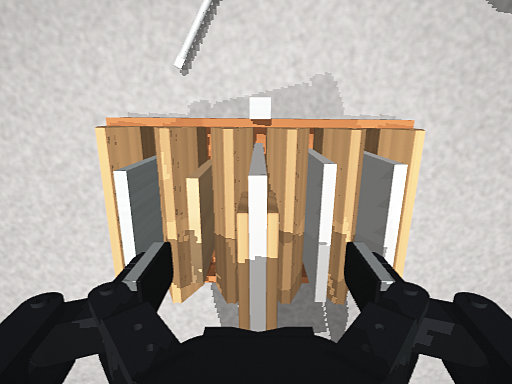

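Upright in the middle slot and clear of the pads. Next I back straight up.

```bash
python3 -m crank '[[0,0,0,0,-0.5,0,1],[0,0,0,0,-1,0,1],[0,0,0,0,-1.5,0,1],[0,0,0,0,-2,0,1],[0,0,0,0,-2.5,0,1],[0,0,0,0,-2.5,0,1],[0,0,0,0,-2,0,1],[0,0,0,0,-1,0,1],[0,0,0,0,-0.5,0,1],[0,0,0,0,0,0,1]]'
python3 - <<'E'
from h import *
import cv2
d=cams.grab_frame("side");e=cams.grab_frame("scene");s=r.sense();w=cams.grab_frame("wrist")
cv2.imwrite("pics/s8r.png",d);cv2.imwrite("pics/e8r.png",e);cv2.imwrite("pics/w8.png",w)
cv2.imwrite("pics/s8.png",cv2.resize(d[70:340,80:310],None,fx=2.2,fy=2.2));cv2.imwrite("pics/e8.png",cv2.resize(e[120:270,100:440],None,fx=2.2,fy=2.2))
E
```

```text
clock: 16.48
eef_pos: [580.0, 195.9, 272.3]
tcp_rot: [-1.563, 0.002, -1.453]
contact_force: [-0.3, -0.2, 0.3]
opening: 0.995
```

View pics/s8.png

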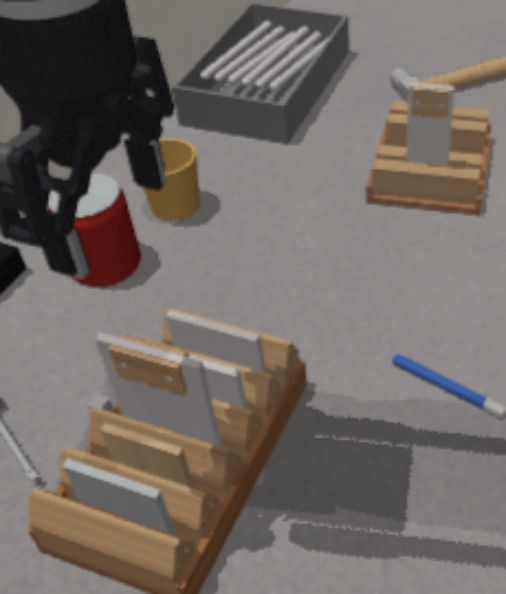

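View pics/e8.png

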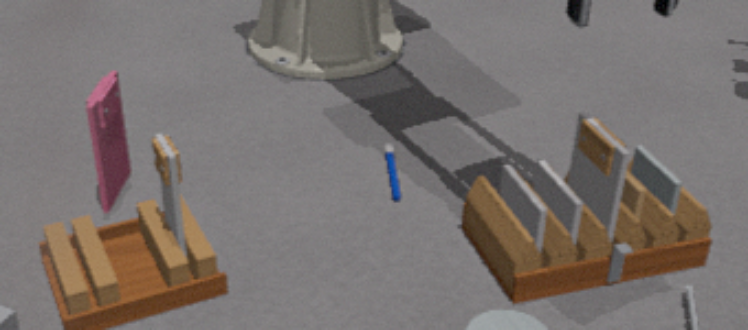

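View pics/w8.png

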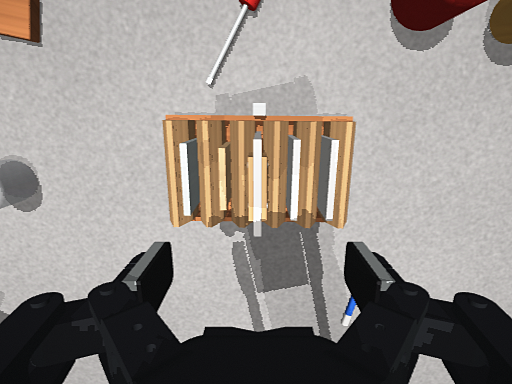

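Run:
```python
from h import *
import cv2
S,D=cam("scene"),cam("side")
def tri(a,b):
    P=[]
    for K,V in(S,D): P.append(K@np.diag([1,-1,-1.])@V[:3])
    X=cv2.triangulatePoints(P[0],P[1],np.array(a,float).reshape(2,1),np.array(b,float).reshape(2,1));return (X[:3]/X[3]).ravel().round(1)
print("outer",tri((385,187.3),(125.5,222.3)),"inner",tri((363.6,173.2),(178.2,234.5)))
```

```text
outer [622.1 204.2 152.5] inner [534.4 187.7 143.3]
```

Run:
```python
from h import *
import cv2
out=[]
for n,f,b in(("side","pics/s8r.png",(190,300,100,210)),("scene","pics/e8r.png",(160,260,320,420))):
    im=cv2.imread(f);k=5;c=im[b[0]:b[1],b[2]:b[3]];big=cv2.resize(c,None,fx=k,fy=k,interpolation=cv2.INTER_CUBIC);cc=cam(n)
    a=np.radians(6.9);u=np.array([np.cos(a),np.sin(a)]);m=np.array([-u[1],u[0]])
    ctr=np.array([578.8,196])
    for dy in(-3.5,3.5):
        P=[np.r_[ctr+sx*45*u+dy*m,z] for sx,z in((1,150),(-1,150),(-1,73),(1,73))]
        q=((proj(cc,P)-[b[2],b[0]]+.5)*k).astype(int);cv2.polylines(big,[q],True,(0,0,255),1)
    out.append(cv2.resize(big,(400,400)))
cv2.imwrite("pics/ov.png",np.hstack(out))
```

```text
(no output)
```

View pics/ov.png

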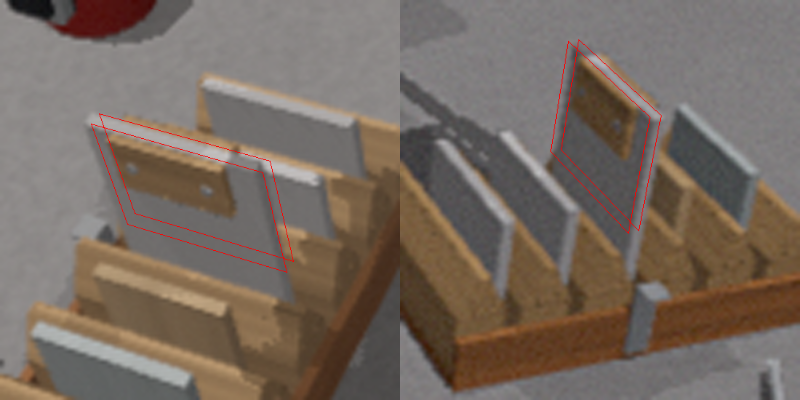

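Run:
```python
from rig import order
print(order.sign_off())
```

```text
the job is handed in; nothing more can be done
None
```

The broad plate now stands in the rack's free middle slot, the one with the steel tab, and I have handed the job in at about 16.6 s. I lifted it out of the bench stand by its lath, lowered it in with hardly any contact force, let go and backed 147 mm straight up.

**Seating:** The tool stopped at 125.6 mm, against 125.4 mm when it gripped the plate in the stand. A further 3 mm commanded gave no more descent, and the plate's weight came off the wrist, so it is on the slot's floor.

**Last pictures:** The plate is upright between its neighbours and clear of the gripper. The narrow plate is still in the stand and the pink look-alike was not touched.

**One disagreement:** Triangulating the two top corners from hand-picked pixels gave uneven heights, 152.5 and 143.3 mm, where 150 was expected. A model overlay fits an upright plate a few millimetres farther out along the slot, within its free length. I took the uneven heights as picking error rather than a tilt, and did not measure the lean separately.

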